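# Load two wooden blanks into the sprung feed channel of a boring machine

## Robot

A 7-joint arm with a two-finger parallel gripper is mounted at the origin on the work surface. World frame = base frame: x ahead of the robot, y to its left, z up, the work surface at z = 0. Lengths are in m, angles in rad, forces in N, time in s.
With the tool pointing down it reaches from about 0.375 to 0.925 m from the base axis. Payload 3.1 kg.
Tool frame: the origin (TCP) lies midway between the tips of the shut fingers; the grasp point (between the pads) lies 19 mm behind it (bot.hold_point_z is the distance from the TCP to the grasp point, in m); y points along the fingers, z is the direction in which the jaws open and shut, and the axes are right-handed (so a half turn about y gives the same grasp; the last joint's range is limited). The gripper opens to 85 mm and grips with 20 to 120 N. Pads are 22 mm wide; open, the fingers measure 114 mm over their backs; the gripper's body (76 mm by 85 mm) begins 54 mm behind the grasp point. The pads swing forward as they close: fully open they stand 13 mm farther back than shut.
Start: joints at [-0.098, 0.383, 0.044, 1.598, -0.018, 1.161, -0.05], TCP at [0.65, 0, 0.231] pointing down, gripper open.
Joint ranges: [-2.61, 2.61], [-0.41, 2.15], [-1.48, 1.57], [0, 2.5], [-1.57, 4.71], [0.05, 1.97], [-2.85, 2.85]. Speed limits (rad/s): [2.79, 2.79, 3.14, 3.14, 3.14, 3.14, 3.14].

## Interface

Orientations are given as a rotation vector (axis times angle).
In Python, from rig import bot, vision gives the robot as it stands. The module is installed in compiled form; this text tells all that it offers.
- The arm moves only by the shell command python3 -m creep 'ROWS' [FORCE]. ROWS is JSON, a list of rows, each a list of 5 numbers: the shift along the world's x, y, z in m, then the turn about the world's z in degrees, then the opening, from -1 (shut) to 1 (fully open), so that 0 is half open. In form: [[dx, dy, dz, roll, claw], ...]. A call has exactly 5 rows; each row shifts and turns the commanded pose from where the row before left it; what a row does not reach is not made up. A row lasts 1/8 s, in which the tool goes at most 62.5 mm and 10.7 degrees, less where a joint would pass 70% of its speed; a pose out of reach is approached as far as the arm can. A call is refused whole if a number of a shift passes 0.0625 or a number of a turn 10.7, either way. A call with a gripper value outside its range is refused whole. The fingers move at their own pace and stop on an object; FORCE is the grip in N (left out, the last holds). Time passes only in rows, so rows that do not move let the fingers close, or fill a call up. It gives the time, the measured TCP pose, the force and the opening at its end, in the units of the state.
- bot.get_state(): the state, without advancing time (a new reading comes with each control period).
- vision.grab_frame(name): name is "scene" or "side" or "wrist"; returns (picture, depth): 420x560x3 uint8, blue, green, red; 420x560 float32, m along the optical axis (not along the pixel's ray), 0 where there is no reading.
- vision.camera_params(name): a dict with "fx", "fy", "cx", "cy" (pixels), "eye" and "attitude" of the camera in the world. Camera axes: x right, y up, looking along -z (the intrinsics and any distortion apply to the point x, -y, -z); pixel columns grow to the right and rows downward; lengths in m; the calibration is good to about 2 mm. A picture is of the moment at which its call begins: read the wrist's pose just before it. camera_params takes no time and is no camera call; for the wrist camera it gives the pose at the moment of the call.
- bot.hand_in(): hands the job in, once; it reports no verdict.
Trained networks look in the newest picture that a camera, given by its name, has taken for a name from the list of things; names that differ only in an ending like _2 or _b are one class to them, and where a whole thing is asked for, a point or a joint stands for the part that bears it (a point fixed in the world has none). Each returns a list of dicts, best first, with "conf" (0 to 1); they miss things now and then, are a little off and sometimes report something else, mostly with a low value. They report only what shows in the picture. A call takes as long as a camera call.
- vision.find_in(name, camera): "point" ([x, y, z] in m, in the coordinates of the camera as it stood for that picture, good to about 4 mm: the middle of the surface that is visible of it).
- vision.outline_of(name, camera): "pixels" (420x560 bool, what is visible of it).
- vision.landmark_of(name, camera): "point" ([x, y, z] in m, in the coordinates of the camera as it stood for that picture, good to about 4 mm: a listed point, or the origin of a listed thing).
The state is a dict: "clock": time; "joint_positions": joint angles; "joint_vel": joint speeds; "joint_torque": joint torques, N m; "eef_pos": TCP position; "eef_rot": TCP orientation; "wrist_force": force on the tool from outside, world axes, zero at the start; "wrist_torque": the same for the moment, N m; "opening": finger opening in m.
Only numpy, scipy, OpenCV 4.12 (cv2) and the standard library are available. Lean on these libraries where they do the work, as an engineer would, in place of code of your own. Each camera call takes 0.05 s, during which the arm holds its last target. There are 200 camera calls.

## Task

Load the boring machine: pull the follower back by its orange knob until the catch holds it, then set both walnut blanks upright and lengthwise in the tilted feed channel, one behind the other between the end stop and the follower, lowering them in rather than dropping them. Then press the red pad to free the follower so that it closes up, pushing both blanks tight against the end stop. Leave the other things on the bench where they are.

Things in the scene. Friction and masses are not known exactly. Their poses are not given: they have to be found in the camera images.
- track: Aluminium feed channel leaning 28 degrees towards the robot, on a green stand. Origin: mid-width on the channel floor, 75 mm above the table. y: along the channel, level, away from the end stop; z: normal of the floor, 28 degrees from vertical, leaning to the robot; x: across, away from the robot and upwards. Floor 51 mm wide, walls 5 thick, 28 high; open on top, ends at y = +90 mm.
- stop (a point): Middle of the end stop's face, at floor level, at track y = -160 mm: a dark steel plate 10 mm thick and 50 mm high that closes the channel. Beyond it (further to track -y) lies the green boring motor, 220 mm long, its top 75 mm above floor level.
- follower (a joint): Travel of the sprung follower (m) along track +y: its front face is this far from the end stop. 0 closed, 0.206 end of travel. A damped spring drives it to the stop: 4 N closed, 8.5 N pulled back, plus 3.5 N per 0.1 m/s, and up to 6 N more over the catch at 0.17 to 0.195. Pulled past 0.197 and let go it stays caught at about 0.195; freed it closes in about 1 s.
- knob (a point): Centre of the follower's orange knob, a cylinder 22 mm in diameter and 50 long, axis along the track's z (25 mm above and below this point). It moves with the follower and is 12.5 mm behind its front face, 81 mm above the channel floor. A dark ear of the follower, 36 to 42 mm above the floor, reaches over the channel's far wall.
- pad (a point): Middle of the top face of the red release pad, 40 x 40 mm, which faces along the track's z, 62 mm above floor level near the channel's open end. Pressed down along track -z it frees the caught follower, after 5 to 10 mm. Sprung: 2.5 N to start, about 5.5 N at its full 12 mm.
- catch (a joint): How far the red pad is pressed down, in m: 0 = up, 0.012 = fully down. The follower also pushes it down for a moment as it rides over the catch.
- blank_a_mid (a point): Centre of a walnut blank, a dark brown wood block 43 (x) x 80 (y) x 72 (z) mm standing on the table, about 170 g. In the channel it stands with y along the channel (either way round), z along the track's z, its centre 36 mm above the floor, 4 mm of play each side. Grip it across the 43 mm in its upper 40 mm, so that the fingers stay above the channel walls.
- blank_b_mid (a point): Centre of the other walnut blank, the same in all respects; either may go in first.
- jar: Bystander: amber glass jar with a yellow lid, 60 mm wide, 70 mm tall. Origin at the middle of its underside. Leave alone.
- sander: Bystander: hand sanding block, cork with a blue top, 55 x 85 x 46 mm. Origin at the middle of its underside. Leave alone.
- mallet: Bystander: hammer lying flat at the robot's left. Origin at the middle of its underside. Leave alone.
- driver: Bystander: screwdriver lying flat at the right. Origin at the middle of its underside. Leave alone.
- glue: Bystander: white glue bottle with yellow label and orange cap, 64 mm across, 170 mm tall. Origin at the middle of its underside. Leave alone.
- tape: Bystander: yellow and black tape measure, 70 x 37 x 65 mm. Origin at the middle of its underside. Leave alone.

How it is judged:
On the way, in this order (a step that is already met when the one before it is completed fails the run):
1. the follower is pulled back and stays caught with the robot off it (value of joint follower above 0.19 m and contact force between each of the arm, the fingers and follower below 0.1 N), for 0.2 s.
2. both blanks stand in the channel while the follower is still caught (x of blank_a_mid in the frame of track between -0.008 and 0.008 m and z of blank_a_mid in the frame of track between 0.03 and 0.041 m and angle between the z axis of each of blank_a_mid, blank_b_mid and the z axis of track, either way round below 0.15 rad and angle between the y axis of each of blank_a_mid, blank_b_mid and the y axis of track, either way round below 0.15 rad and y of blank_a_mid in the frame of track between -0.128 and 0.004 m and x of blank_b_mid in the frame of track between -0.008 and 0.008 m and z of blank_b_mid in the frame of track between 0.03 and 0.041 m and y of blank_b_mid in the frame of track between -0.128 and 0.004 m and value of joint follower above 0.19 m and value of joint catch below 0.004 m), for 0.2 s.
At the end, for the whole second after the job is handed in: Both blanks stand in the channel (centres within 8 mm of its middle line and 30 to 41 mm above its floor, upright to it within 8.5 degrees, lengthwise within 8.5), tight between stop and follower (follower travel 0.154 to 0.168 m), red pad up (under 3 mm) (x of blank_a_mid in the frame of track between -0.008 and 0.008 m and z of blank_a_mid in the frame of track between 0.03 and 0.041 m and angle between the z axis of each of blank_a_mid, blank_b_mid and the z axis of track, either way round below 0.15 rad and angle between the y axis of each of blank_a_mid, blank_b_mid and the y axis of track, either way round below 0.15 rad and y of blank_a_mid in the frame of track between -0.128 and 0.004 m and x of blank_b_mid in the frame of track between -0.008 and 0.008 m and z of blank_b_mid in the frame of track between 0.03 and 0.041 m and y of blank_b_mid in the frame of track between -0.128 and 0.004 m and value of joint follower between 0.154 and 0.168 m and value of joint catch below 0.003 m); the robot touches nothing.
It fails at once if another thing on the bench is disturbed (moved over 30 mm) (distance of any of jar, sander, mallet, driver, glue, tape from where it was at the start of the episode above 0.03 m).
It fails at once if a blank is dropped: it moves at over 0.5 m/s with no finger on it ((linear speed of blank_a above 0.5 m/s and contact force between the fingers and blank_a below 0.1 N) or (linear speed of blank_b above 0.5 m/s and contact force between the fingers and blank_b below 0.1 N)).
It also fails if it takes over 72 s, if anything falls off the work surface, if the arm or the gripper's body presses on something with over 40 N, if the wrist force passes 120 N, or if a joint passes its speed limit or range.

## Working session

There is one attempt and no reset: what is moved stays moved. The work goes in short steps, Python scripts to look and compute and a shell command to move; the robot and the scene stay as the last step left them, time stands still between calls to the robot, and variables do not carry over. Pictures are saved under pics/ and viewed, about 8 in all and at most 12, crops included, and the job is handed in when it is done.

```bash
mkdir -p pics
cat > h.py <<'E'
import numpy as np, cv2
from scipy.spatial.transform import Rotation as R
from rig import bot, vision
def T(cam):
    p=vision.camera_params(cam); a=np.array(p["attitude"],float)
    M=a if a.shape==(3,3) else (R.from_rotvec(a).as_matrix() if a.size==3 else R.from_quat(a).as_matrix())
    return p,M,np.array(p["eye"])
def lm(name,cam,f=None,n=3):
    p,M,e=T(cam); return [(round(d["conf"],2),np.round(M@np.array(d["point"])+e,4).tolist()) for d in (f or vision.landmark_of)(name,cam)[:n]]
def cloud(cam,depth,mask):
    p,M,e=T(cam); v,u=np.nonzero(mask&(depth>0)); z=depth[v,u]
    c=np.stack([(u-p["cx"])/p["fx"]*z,-(v-p["cy"])/p["fy"]*z,-z],1); return c@M.T+e
E
python3 - <<'E'
from h import *
print(vision.camera_params("scene"),vision.camera_params("side"))
ims=[]
for c in("scene","side"):
    im,d=vision.grab_frame(c); ims.append(im)
    for n in["track","stop","knob","pad","blank_a_mid","jar","sander","mallet","driver","glue","tape"]:
        print(c,n,lm(n,c))
cv2.imwrite("pics/0.png",cv2.resize(np.hstack(ims),(800,300)))
cv2.imwrite("pics/1.png",ims[0])
s=bot.get_state(); print(s["eef_pos"],R.from_rotvec(s["eef_rot"]).as_matrix().round(2),s["clock"])
E
```

```text
{'fx': 538.4108257673361, 'fy': 538.4108257673361, 'cx': 284.1271186110425, 'cy': 210.66042129583812, 'eye': array([1.77004118, 0.33222952, 1.12087068]), 'attitude': array([0.6344843 , 0.82696495, 1.7414811 ])} {'fx': 487.1411803204794, 'fy': 487.1411803204794, 'cx': 278.37320747829096, 'cy': 208.24176912048304, 'eye': array([ 0.43623976, -0.86464072,  1.13883912]), 'attitude': array([ 0.68352315, -0.03455269, -0.14239979])}
scene track [(0.56, [0.6609, 0.1143, 0.1394]), (0.55, [0.6681, -0.0148, 0.0748])]
scene stop [(0.89, [0.6603, -0.1756, 0.0771])]
scene knob [(0.77, [0.6249, -0.1603, 0.1474]), (0.21, [0.6259, -0.4666, -0.0043])]
scene pad [(0.58, [0.6614, 0.116, 0.1396])]
scene blank_a_mid [(0.81, [0.4195, -0.077, 0.0353])]
scene jar [(0.66, [0.6231, -0.1603, 0.1442]), (0.56, [0.4004, 0.2469, 0.0023])]
scene sander [(0.62, [0.3979, -0.2392, -0.0006])]
scene mallet [(0.67, [0.4874, 0.4401, -0.0012])]
scene driver [(0.66, [0.3964, -0.2409, -0.003]), (0.48, [0.6266, -0.4651, -0.0024])]
scene glue [(0.94, [0.4997, -0.4207, 0.0029])]
scene tape [(0.98, [0.663, 0.3496, 0.0023])]
side track [(0.91, [0.6704, -0.0117, 0.0751])]
side stop [(0.84, [0.6647, -0.1741, 0.0765]), (0.71, [0.6725, -0.0097, 0.0729])]
side knob [(0.68, [0.6271, -0.1577, 0.1494])]
side pad [(0.69, [0.6655, 0.1091, 0.1414]), (0.46, [0.4076, 0.2398, 0.0011])]
side blank_a_mid [(0.96, [0.4227, -0.0808, 0.036])]
side jar [(0.81, [0.407, 0.2423, 0.0022]), (0.57, [0.6656, -0.1744, 0.0724])]
side sander [(0.91, [0.3952, -0.2468, 0.0001]), (0.6, [0.4092, 0.2429, -0.0005])]
side mallet [(0.62, [0.4957, 0.4349, 0.0019])]
side driver [(0.92, [0.629, -0.4703, -0.0019]), (0.6, [0.6653, -0.175, 0.0764])]
side glue [(0.69, [0.398, -0.248, -0.0005]), (0.65, [0.5046, -0.4204, 0.0001])]
side tape [(0.69, [0.6646, 0.3456, -0.0016])]
[6.50002462e-01 3.71512646e-06 2.31279523e-01] [[ 0. -0.  1.]
 [-1.  0.  0.]
 [-0. -1. -0.]] 1.2
```

View pics/0.png

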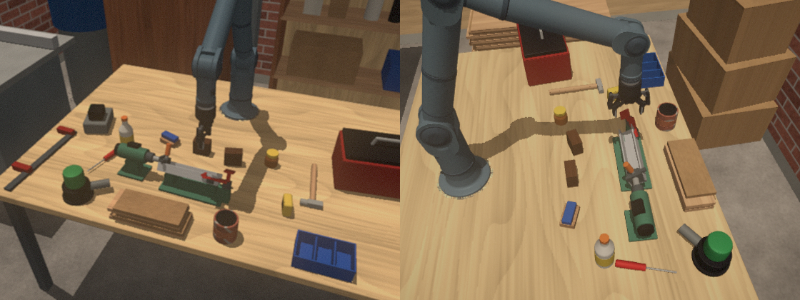

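Run:
```python
from h import *
n=np.array([-np.sin(np.radians(28)),0,np.cos(np.radians(28))]); ex=np.array([n[2],0,-n[0]])
for c in("side","scene"):
    im,d=vision.grab_frame(c); P=cloud(c,d,d>0)
    B=P[(P[:,0]>.34)&(P[:,0]<.54)&(abs(P[:,1])<.2)&(abs(P[:,2]-.072)<.008)]
    g=np.zeros((400,400),np.uint8); ij=((B[:,:2]-[.34,-.2])*1000).astype(int); g[ij[:,1],ij[:,0]]=255
    g=cv2.morphologyEx(g,cv2.MORPH_CLOSE,np.ones((7,7)))
    for k in cv2.findContours(g,0,2)[0]:
        r=cv2.minAreaRect(k)
        if min(r[1])>15: print(c,"blob",np.array(r[0])/1000+[.34,-.2],r[1],r[2])
    q=P-[.669,-.012,.075]; L=np.c_[q@ex,q[:,1],q@n]
    for nm,h0 in(("floor",0),("walltop",.028)):
        m=(abs(L[:,0])<.045)&(abs(L[:,1]+.03)<.11)&(abs(L[:,2]-h0)<.006); F=L[m]
        for y in np.arange(-.14,.08,.02):
            s=F[abs(F[:,1]-y)<.01]
            if len(s)>5: print(nm,round(y,2),len(s),np.percentile(s[:,0],[2,50,98]).round(4),s[:,2].mean().round(4))
```

```text
side blob [0.45131229 0.07499121] (43.22295379638672, 86.5813980102539) 14.574216842651367
side blob [ 0.4235 -0.08  ] (86.0, 43.0) 90.0
floor -0.12 6 [0.0097 0.0118 0.0288] -0.0002
floor -0.1 58 [-0.0116  0.0036  0.029 ] 0.0009
floor -0.08 81 [-0.0212  0.0002  0.0295] 0.0004
floor -0.06 98 [-0.0259 -0.0021  0.0305] 0.0004
floor -0.04 92 [-0.0263 -0.0048  0.0309] -0.0005
floor -0.02 94 [-0.0248 -0.0016  0.032 ] -0.0003
floor 0.0 92 [-0.0236 -0.0027  0.0324] -0.0007
floor 0.02 84 [-0.0228 -0.0004  0.033 ] -0.001
floor 0.04 75 [-0.0222 -0.0027  0.0194] -0.0015
floor 0.06 75 [-0.0213 -0.0018  0.0201] -0.0016
floor 0.08 37 [-0.022  -0.001   0.0207] -0.0017
walltop -0.14 9 [-0.0334  0.0243  0.0283] 0.0291
walltop -0.12 23 [-0.032   0.0245  0.0285] 0.0293
walltop -0.1 15 [0.0243 0.028  0.0299] 0.0284
walltop -0.08 23 [-0.0295  0.0264  0.0301] 0.0272
walltop -0.06 25 [-0.0305 -0.0242  0.0306] 0.0275
walltop -0.04 31 [-0.03    0.0258  0.0322] 0.027
walltop -0.02 26 [-0.029   0.0015  0.0321] 0.0271
walltop 0.0 25 [-0.0273 -0.0219  0.0329] 0.0271
walltop 0.02 48 [-0.0269  0.0328  0.0447] 0.027
[... 848 characters left out ...]
5 0.0334 0.0435] 0.0
floor 0.06 11 [0.0377 0.0434 0.0445] 0.0012
floor 0.08 14 [0.0288 0.0346 0.0411] -0.0002
walltop -0.14 30 [-0.0308 -0.0013  0.0304] 0.0282
walltop -0.12 47 [-0.0361  0.0189  0.0304] 0.0271
walltop -0.1 43 [-0.035  -0.0183  0.0301] 0.027
walltop -0.08 43 [-0.0367  0.0216  0.0296] 0.0264
walltop -0.06 39 [-0.0332 -0.0222  0.0306] 0.0264
walltop -0.04 37 [-0.0382  0.0211  0.0332] 0.0264
walltop -0.02 36 [-0.0348  0.0014  0.0334] 0.0262
walltop 0.0 34 [-0.0348  0.0016  0.0325] 0.0258
walltop 0.02 36 [-0.0287  0.028   0.0431] 0.026
walltop 0.04 39 [-0.0313  0.0317  0.0442] 0.0267
walltop 0.06 34 [-0.0259  0.0285  0.0387] 0.0253
walltop 0.08 16 [-0.0269  0.0297  0.0362] 0.0254
```

View pics/1.png

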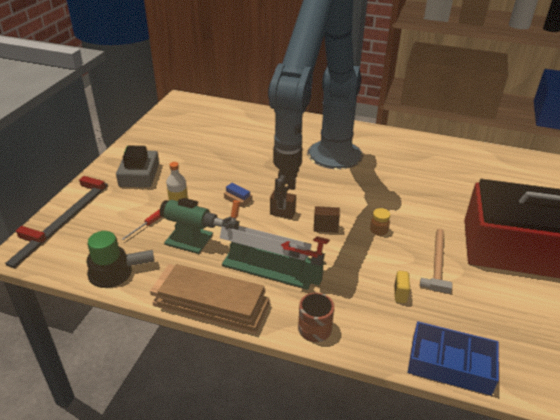

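```bash
R='[-0.003,-0.016,0.002,8.8,-0.15]'
python3 -m creep '[[-0.003,-0.016,0.002,8.8,-0.15],[-0.003,-0.016,0.002,8.8,-0.15],[-0.003,-0.016,0.002,8.8,-0.15],[-0.003,-0.016,0.002,8.8,-0.15],[-0.003,-0.016,0.002,8.8,-0.15]]' 40
python3 -m creep '[[-0.003,-0.016,0.002,8.8,-0.15],[-0.003,-0.016,0.002,8.8,-0.15],[-0.003,-0.016,0.002,8.8,-0.15],[-0.003,-0.016,0.002,8.8,-0.15],[-0.003,-0.016,0.002,8.8,-0.15]]'
python3 - <<'E'
from h import *
im,d=vision.grab_frame("wrist"); cv2.imwrite("pics/2.png",im); print(lm("knob","wrist"),lm("pad","wrist"),lm("stop","wrist"))
P=cloud("wrist",d,d>0)
for y in np.arange(-.26,-.13,.01):
    s=P[(abs(P[:,1]-y)<.005)&(P[:,0]>.59)&(P[:,0]<.65)&(P[:,2]<.19)]
    if len(s): print(round(y,3),len(s),np.percentile(s[:,2],99).round(4))
k=P[(P[:,2]>.14)&(P[:,2]<.19)&(abs(P[:,1]+.159)<.03)&(abs(P[:,0]-.627)<.04)]; print(len(k),k.min(0),k.max(0))
E
```

```text
clock: 1.92
eef_pos: [0.6349, -0.0805, 0.2413]
eef_rot: [-1.479, 0.624, -0.624]
wrist_force: [0.3, 0.2, 0.7]
opening: 0.0361
clock: 2.55
eef_pos: [0.6199, -0.1606, 0.2513]
eef_rot: [-1.571, 0.023, -0.024]
wrist_force: [0.3, 0.3, 0.2]
opening: 0.0361
[(0.55, [0.6256, -0.1689, 0.1455])] [] []
-0.26 1399 0.1337
-0.25 1589 0.133
-0.24 1046 0.1237
-0.23 1047 0.1237
-0.22 1054 0.1231
-0.21 817 0.1137
-0.2 808 0.1138
-0.19 678 0.1218
-0.18 1121 0.1249
-0.17 961 0.1717
-0.16 1160 0.1724
-0.15 853 0.1702
-0.14 750 0.0872
1046 [ 0.60451359 -0.17218515  0.14017009] [ 0.63931131 -0.15109023  0.17317388]
```

View pics/2.png

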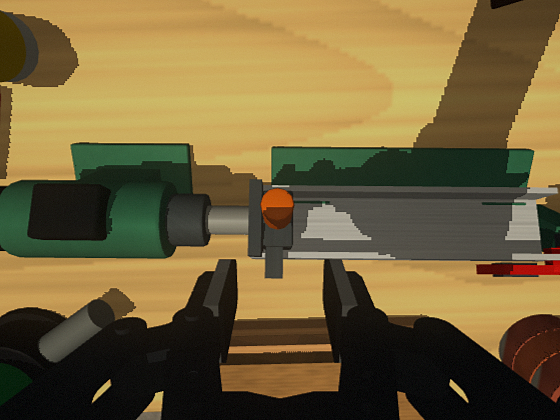

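```bash
python3 -m creep '[[0.0,0,-0.026,0,-0.15],[0.0,0,-0.026,0,-0.15],[0.0,0,-0.025,0,-0.15],[0,0,-0.02,0,-0.15],[0,0,-0.019,0,-0.15]]' 40
python3 -m creep '[[0,0,0,0,-0.15],[0,0,0,0,-1],[0,0,0,0,-1],[0,0,0,0,-1],[0,0,0,0,-1]]' 40
```

```text
clock: 3.38
eef_pos: [0.6203, -0.159, 0.1344]
eef_rot: [-1.57, 0.027, -0.027]
wrist_force: [0.3, 0.3, -0.5]
opening: 0.0365
clock: 4.0
eef_pos: [0.62, -0.1616, 0.1356]
eef_rot: [-1.572, 0.028, -0.029]
wrist_force: [1.0, -5.4, -2.3]
opening: 0.0207
```

```bash
python3 -m creep '[[0.0004,0.012,0,0,-1],[0.0006,0.0175,0,0,-1],[0.0006,0.0175,0,0,-1],[0.0006,0.0175,0,0,-1],[0.0006,0.0175,0,0,-1]]' 
python3 -m creep '[[0.0006,0.0175,0,0,-1],[0.0006,0.0175,0,0,-1],[0.0006,0.0175,0,0,-1],[0.0006,0.0175,0,0,-1],[0.0006,0.0175,0,0,-1]]' 
python3 -m creep '[[0.0006,0.0175,0,0,-1],[0.0004,0.0115,0,0,-1],[0,0.003,0,0,-1],[0,0,0,0,-1],[0,0,0,0,-1]]'
```

```text
clock: 4.62
eef_pos: [0.6231, -0.0836, 0.1356]
eef_rot: [-1.577, 0.029, -0.032]
wrist_force: [2.1, -10.2, -4.1]
opening: 0.021
clock: 5.25
eef_pos: [0.6264, 0.0021, 0.1356]
eef_rot: [-1.579, 0.03, -0.032]
wrist_force: [2.3, -12.8, -3.3]
opening: 0.0209
clock: 5.88
eef_pos: [0.6277, 0.0364, 0.1356]
eef_rot: [-1.576, 0.029, -0.031]
wrist_force: [3.1, -8.3, -3.4]
opening: 0.0208
```

```bash
python3 -m creep '[[0,0.003,0,0,-1],[0,0.003,0,0,-1],[0,0,0,0,-1],[0,0,0,0,-1],[0,0,0,0,-1]]' 
python3 -m creep '[[0,-0.003,0,0,-0.8],[0,-0.003,0,0,-0.6],[0,-0.003,0,0,-0.4],[0,0,0,0,-0.15],[0,0,0,0,-0.15]]'
```

```text
clock: 6.5
eef_pos: [0.628, 0.0427, 0.1356]
eef_rot: [-1.576, 0.028, -0.031]
wrist_force: [2.5, -8.0, -2.6]
opening: 0.0212
clock: 7.12
eef_pos: [0.6269, 0.0394, 0.1359]
eef_rot: [-1.57, 0.026, -0.027]
wrist_force: [0.1, -1.7, 0.5]
opening: 0.0361
```

```bash
python3 -m creep '[[0,0,0.03,0,-0.15],[0,0,0.04,0,-0.15],[0,0,0.04,0,-0.15],[0,0,0,-9,0.5],[-0.01,-0.005,0,-9,0.5]]' 
python3 -m creep '[[-0.024,-0.014,0,-10,0.5],[-0.024,-0.014,0,-10,0.5],[-0.024,-0.014,0,-10,0.5],[-0.024,-0.014,0,-10,0.5],[-0.024,-0.014,0,-10,0.5]]'
python3 -m creep '[[-0.024,-0.014,-0.01,-10,0.5],[-0.024,-0.014,-0.01,-10,0.5],[-0.024,-0.014,-0.01,0,0.5],[0,0,0,0,0.5],[0,0,0,0,0.5]]'
python3 - <<'E'
from h import *
im,d=vision.grab_frame("wrist"); cv2.imwrite("pics/3.png",im)
P=cloud("wrist",d,d>0)
B=P[(abs(P[:,0]-.4235)<.06)&(abs(P[:,1]+.08)<.07)&(abs(P[:,2]-.072)<.006)]
print(len(B),B.min(0),B.max(0),np.median(B[:,2])); r=cv2.minAreaRect((B[:,:2]*1000).astype(np.float32)); print(r)
vision.grab_frame("side"); print(lm("knob","side"),lm("pad","side"))
E
```

```text
clock: 7.75
eef_pos: [0.6175, 0.0376, 0.2471]
eef_rot: [-1.549, 0.273, -0.276]
wrist_force: [-0.2, 0.5, 0.7]
opening: 0.064
clock: 8.38
eef_pos: [0.4963, -0.034, 0.2459]
eef_rot: [-1.351, 0.95, -0.949]
wrist_force: [-0.6, 0.2, 1.0]
opening: 0.064
clock: 9.0
eef_pos: [0.4263, -0.0767, 0.2162]
eef_rot: [-1.208, 1.206, -1.208]
wrist_force: [0.0, 0.5, -0.1]
opening: 0.0642
5195 [ 0.39930322 -0.12002322  0.06608346] [ 0.44304449 -0.03945026  0.07420528] 0.07182098767916667
((421.1104431152344, -79.70079040527344), (42.37826156616211, 80.03778839111328), 1.1011276245117188)
[(0.64, [0.6355, 0.037, 0.1507])] [(0.86, [0.666, 0.1095, 0.14])]
```

View pics/3.png

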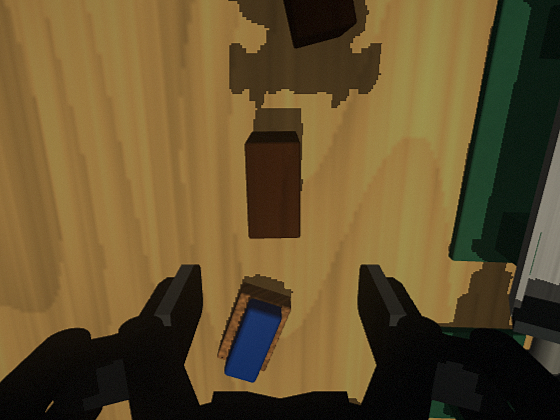

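```bash
python3 -m creep '[[-0.005,-0.003,-0.04,1,0.5],[0,0,-0.05,0,0.5],[0,0,-0.05,0,0.5],[0,0,-0.03,0,0.5],[0,0,-0.012,0,0.5]]' 40
python3 -m creep '[[0,0,0,0,0.2],[0,0,0,0,-0.5],[0,0,0,0,-0.5],[0,0,0,0,-0.5],[0,0,0,0,-0.5]]' 40
```

```text
clock: 9.82
eef_pos: [0.419, -0.0809, 0.0316]
eef_rot: [-1.22, 1.198, -1.194]
wrist_force: [-0.1, 0.5, 0.1]
opening: 0.0643
clock: 10.45
eef_pos: [0.4206, -0.0816, 0.0342]
eef_rot: [-1.216, 1.195, -1.197]
wrist_force: [-0.2, 0.4, 4.7]
opening: 0.0425
```

```bash
python3 -m creep '[[0,0,0.03,0,-0.5],[0,0,0.05,0,-0.5],[0,0,0.05,0,-0.5],[0.01,0,0.04,0,-0.5],[0.03,-0.007,0.006,-1,-0.5]]' 
python3 -m creep '[[0.04,-0.01,0,-1,-0.5],[0.04,-0.01,0,-1,-0.5],[0.04,-0.01,0,0,-0.5],[0.04,-0.01,0,0,-0.5],[0.028,-0.0004,0,0,-0.5]]'
python3 -m creep '[[0,0,-0.02,0,-0.5],[0,0,-0.02,0,-0.5],[0,0,0,0,-0.5],[0,0,0,0,-0.5],[0,0,0,0,-0.5]]'
python3 - <<'E'
from h import *
s=bot.get_state(); print(R.from_rotvec(s["eef_rot"]).as_matrix()[:,2])
im,d=vision.grab_frame("wrist"); cv2.imwrite("pics/4.png",im)
im,d=vision.grab_frame("side"); cv2.imwrite("pics/5.png",cv2.resize(im[120:300,280:480],(800,720))[:600])
print(lm("stop","side"),lm("track","side"),lm("blank_a_mid","side"))
E
```

```text
clock: 11.08
eef_pos: [0.4612, -0.0884, 0.2125]
eef_rot: [-1.205, 1.205, -1.212]
wrist_force: [-0.6, -0.2, -2.5]
opening: 0.0425
clock: 11.7
eef_pos: [0.6485, -0.1303, 0.208]
eef_rot: [-1.193, 1.237, -1.236]
wrist_force: [0.2, 0.1, -2.2]
opening: 0.0427
clock: 12.32
eef_pos: [0.6482, -0.129, 0.1705]
eef_rot: [-1.191, 1.233, -1.236]
wrist_force: [0.2, 1.3, -2.5]
opening: 0.0426
[ 0.99938523 -0.03500336  0.00198163]
[(0.88, [0.6638, -0.1731, 0.0779]), (0.67, [0.4946, 0.4361, 0.0023])] [(0.76, [0.6747, -0.0117, 0.0751])] [(0.8, [0.6495, -0.1247, 0.1756])]
```

View pics/4.png

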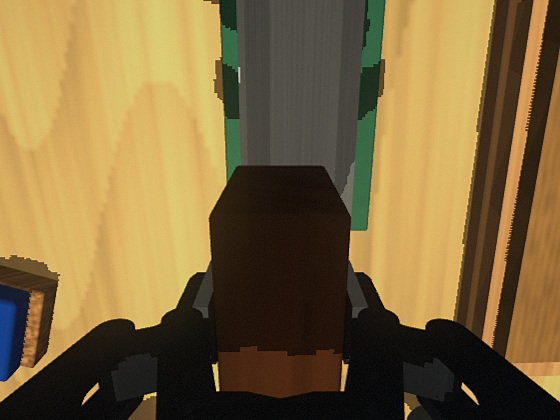

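```bash
python3 -m creep '[[0,0,-0.015,0,-0.5],[0,0,-0.015,0,-0.5],[0,0,-0.01,0,-0.5],[0,0,0,0,-0.5],[0,0,0,0,-0.5]]' 
python3 -m creep '[[0.0015,0,0,0,-0.5],[0.0015,0,0,0,-0.5],[0,0,0,0,-0.5],[0,0,0,0,-0.5],[0,0,0,0,-0.5]]'
python3 -m creep '[[0.0015,0,0,0,-0.5],[0.0015,0,0,0,-0.5],[0,0,0,0,-0.5],[0,0,0,0,-0.5],[0,0,0,0,-0.5]]'
```

```text
clock: 13.2
eef_pos: [0.6481, -0.129, 0.1294]
eef_rot: [-1.192, 1.234, -1.235]
wrist_force: [-0.6, -0.4, -2.0]
opening: 0.0426
clock: 13.82
eef_pos: [0.6507, -0.1289, 0.1293]
eef_rot: [-1.193, 1.235, -1.235]
wrist_force: [-0.6, -0.2, -2.1]
opening: 0.0424
clock: 14.45
eef_pos: [0.6523, -0.129, 0.1289]
eef_rot: [-1.195, 1.238, -1.233]
wrist_force: [-5.6, 0.7, 1.0]
opening: 0.0428
```

```bash
python3 -m creep '[[-0.002,0,0,0,-0.5],[0,0,-0.002,0,-0.5],[0,0,-0.002,0,-0.5],[0,0,0,0,-0.5],[0,0,0,0,-0.5]]' 
python3 -m creep '[[0,0,-0.002,0,-0.5],[0,0,-0.002,0,-0.5],[0,0,0,0,-0.5],[0,0,0,0,-0.5],[0,0,0,0,-0.5]]'
python3 - <<'E'
from h import *
im,d=vision.grab_frame("side"); cv2.imwrite("pics/6.png",cv2.resize(im[130:280,280:480],(800,600)))
E
```

```text
clock: 15.08
eef_pos: [0.6521, -0.1289, 0.1251]
eef_rot: [-1.192, 1.234, -1.235]
wrist_force: [-1.1, -0.0, -2.9]
opening: 0.0424
clock: 15.7
eef_pos: [0.652, -0.1288, 0.1213]
eef_rot: [-1.192, 1.234, -1.235]
wrist_force: [-0.8, -0.1, -2.0]
opening: 0.0427
```

View pics/6.png

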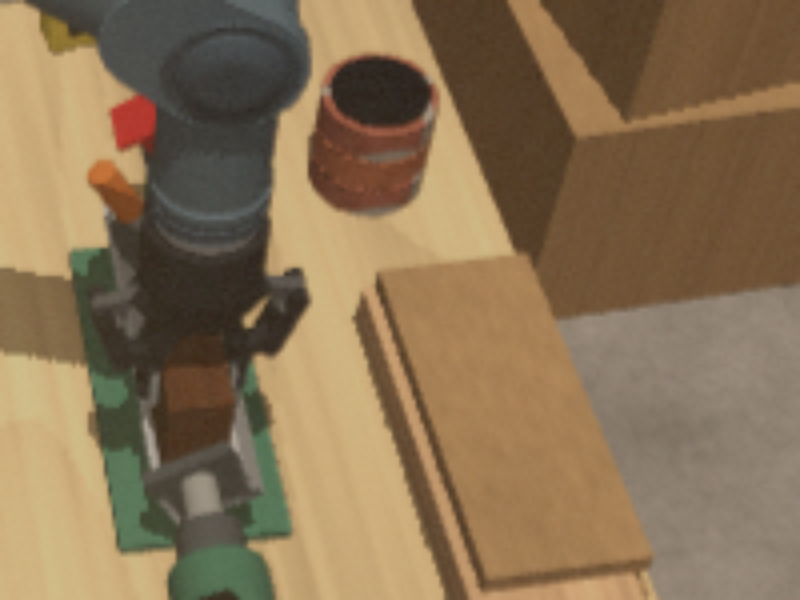

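```bash
python3 -m creep '[[0,0,-0.002,0,-0.5],[0,0,-0.001,0,-0.5],[0,0,0,0,-0.5],[0,0,0,0,-0.5],[0,0,0,0,-0.5]]' 
python3 -m creep '[[0,0,-0.002,0,-0.5],[0,0,-0.001,0,-0.5],[0,0,0,0,-0.5],[0,0,0,0,-0.5],[0,0,0,0,-0.5]]'
```

```text
clock: 16.38
eef_pos: [0.652, -0.1288, 0.1183]
eef_rot: [-1.192, 1.235, -1.235]
wrist_force: [0.5, 0.1, -1.2]
opening: 0.0427
clock: 17.0
eef_pos: [0.6523, -0.1289, 0.1173]
eef_rot: [-1.191, 1.235, -1.236]
wrist_force: [-3.7, 1.0, 6.9]
opening: 0.0428
```

```bash
python3 -m creep '[[0,0,0,0,0.0],[0,0,0,0,0.03],[-0.001,0,-0.0005,0,0.07],[-0.0013,0,-0.0005,0,0.11],[-0.0013,0,-0.0005,0,0.15]]' 20
python3 - <<'E'
from h import *
im,d=vision.grab_frame("side"); cv2.imwrite("pics/7.png",cv2.resize(im[200:260,300:360],(600,600)))
print(lm("blank_a_mid","side"))
E
```

```text
clock: 17.62
eef_pos: [0.6491, -0.1289, 0.114]
eef_rot: [-1.191, 1.233, -1.236]
wrist_force: [2.2, -0.8, -0.1]
opening: 0.0489
[(0.68, [0.6565, -0.1271, 0.1213])]
```

View pics/7.png

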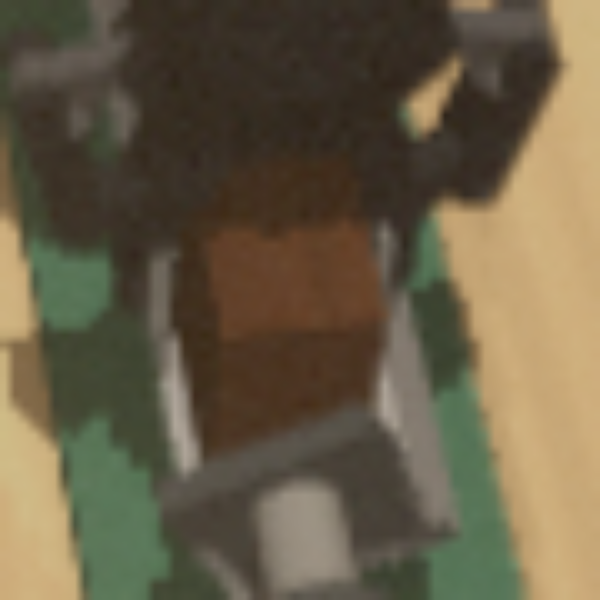

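```bash
python3 -m creep '[[-0.0013,0,-0.0005,0,0.19],[-0.0013,0,-0.0005,0,0.23],[-0.0013,0,-0.0005,0,0.27],[-0.0013,0,-0.0005,0,0.31],[-0.0013,0,0,0,0.35]]'
python3 -m creep '[[-0.0013,0,0,0,0.39],[-0.0013,0,0,0,0.43],[-0.0013,0,0,0,0.47],[-0.0013,0,0,0,0.51],[0,0,0,0,0.51]]'
python3 - <<'E'
from h import *
im,d=vision.grab_frame("side"); cv2.imwrite("pics/8.png",cv2.resize(im[195:265,295:365],(600,600)))
print(lm("blank_a_mid","side"))
E
```

```text
clock: 18.35
eef_pos: [0.6413, -0.1289, 0.1116]
eef_rot: [-1.193, 1.235, -1.235]
wrist_force: [0.0, 0.1, -0.5]
opening: 0.0575
clock: 18.98
eef_pos: [0.6365, -0.1289, 0.1118]
eef_rot: [-1.192, 1.235, -1.235]
wrist_force: [-0.3, 0.8, 0.2]
opening: 0.0647
[(0.79, [0.6466, -0.1268, 0.109]), (0.69, [0.5037, -0.4201, 0.001]), (0.39, [0.6639, 0.1109, 0.1416])]
```

View pics/8.png

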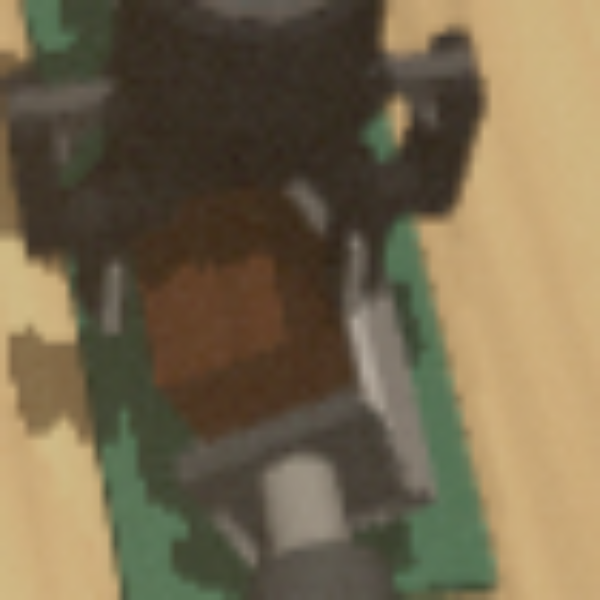

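```bash
python3 -m creep '[[0,0,0.03,0,0.51],[0,0,0.04,0,0.51],[0,0,0.04,0,0.51],[-0.025,0.01,0.01,0,0.51],[-0.03,0.025,0,4,0.51]]'
python3 -m creep '[[-0.03,0.035,0,4,0.51],[-0.03,0.045,0,4,0.51],[-0.03,0.045,0,4,0.51],[-0.03,0.03,-0.01,0.5,0.51],[-0.009,0.014,0,0,0.51]]'
python3 -m creep '[[0,0,-0.01,0,0.51],[0,0,0,0,0.51],[0,0,0,0,0.51],[0,0,0,0,0.51],[0,0,0,0,0.51]]'
python3 - <<'E'
from h import *
im,d=vision.grab_frame("wrist"); cv2.imwrite("pics/9.png",im)
P=cloud("wrist",d,d>0)
B=P[(abs(P[:,0]-.452)<.07)&(abs(P[:,1]-.078)<.07)&(abs(P[:,2]-.072)<.006)]
r=cv2.minAreaRect((B[:,:2]*1000).astype(np.float32)); print(len(B),r)
s=bot.get_state(); print(s["eef_pos"],R.from_rotvec(s["eef_rot"]).as_matrix()[:,2])
im,d=vision.grab_frame("side"); print(lm("knob","side"),lm("pad","side"),lm("blank_a_mid","side"))
cv2.imwrite("pics/10.png",cv2.resize(im[130:280,280:430],(600,600)))
E
```

```text
clock: 19.7
eef_pos: [0.5824, -0.0956, 0.2338]
eef_rot: [-1.223, 1.181, -1.188]
wrist_force: [-1.0, 1.0, 0.1]
opening: 0.065
clock: 20.32
eef_pos: [0.4502, 0.0768, 0.2212]
eef_rot: [-1.321, 1.019, -1.017]
wrist_force: [-0.8, -0.1, -0.0]
opening: 0.0645
clock: 20.95
eef_pos: [0.4529, 0.0747, 0.2119]
eef_rot: [-1.318, 1.021, -1.022]
wrist_force: [0.4, -0.0, 0.0]
opening: 0.0641
5452 ((449.4235534667969, 76.04076385498047), (42.98482131958008, 80.35347747802734), 14.163804054260254)
[0.4528099  0.0748625  0.21188169] [9.68310010e-01 2.49751197e-01 2.53401827e-04]
[(0.85, [0.6365, 0.0347, 0.1445]), (0.49, [0.6299, -0.4703, -0.003])] [(0.84, [0.6648, 0.1108, 0.14]), (0.57, [0.6632, -0.1728, 0.073]), (0.53, [0.3989, -0.2452, 0.0005])] [(0.83, [0.6486, -0.1264, 0.107])]
```

View pics/10.png

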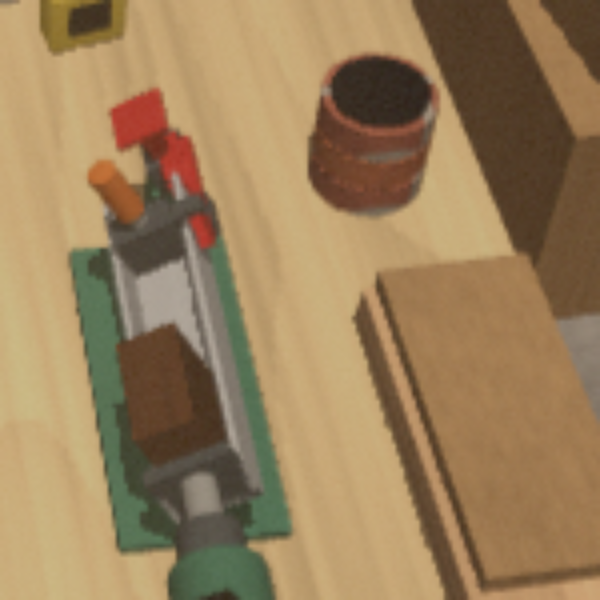

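```bash
python3 -m creep '[[-0.003,0.001,-0.04,0,0.5],[0,0,-0.05,0,0.5],[0,0,-0.05,0,0.5],[0,0,-0.026,0,0.5],[0,0,-0.012,0,0.5]]' 40
python3 -m creep '[[0,0,0,0,0.2],[0,0,0,0,-0.5],[0,0,0,0,-0.5],[0,0,0,0,-0.5],[0,0,0,0,-0.5]]' 40
```

```text
clock: 21.82
eef_pos: [0.4483, 0.0759, 0.0323]
eef_rot: [-1.321, 1.022, -1.019]
wrist_force: [0.5, -0.2, 0.2]
opening: 0.0641
clock: 22.45
eef_pos: [0.4503, 0.0763, 0.0346]
eef_rot: [-1.317, 1.02, -1.021]
wrist_force: [-1.0, -0.1, 5.3]
opening: 0.0424
```

```bash
python3 -m creep '[[0,0,0.03,0,-0.5],[0,0,0.05,0,-0.5],[0,0,0.05,0,-0.5],[0.01,-0.015,0.045,-4,-0.5],[0.03,-0.03,0.01,-4,-0.5]]' 
python3 -m creep '[[0.035,-0.035,0,-4.5,-0.5],[0.035,-0.028,0,-4,-0.5],[0.035,0,0,0,-0.5],[0.035,0,0,0,-0.5],[0.0205,0,0,0,-0.5]]'
python3 -m creep '[[0,0,-0.02,0,-0.5],[0,0,-0.03,0,-0.5],[0,0,-0.02,0,-0.5],[0,0,0,0,-0.5],[0,0,0,0,-0.5]]'
python3 -c "
from h import *
s=bot.get_state(); print(R.from_rotvec(s['eef_rot']).as_matrix()[:,2])"
```

```text
clock: 23.08
eef_pos: [0.4912, 0.0329, 0.2226]
eef_rot: [-1.256, 1.119, -1.126]
wrist_force: [0.6, 0.1, -2.4]
opening: 0.0424
clock: 23.7
eef_pos: [0.651, -0.0318, 0.2177]
eef_rot: [-1.193, 1.236, -1.234]
wrist_force: [0.1, 0.0, -1.9]
opening: 0.0426
clock: 24.32
eef_pos: [0.6503, -0.0319, 0.1494]
eef_rot: [-1.192, 1.234, -1.235]
wrist_force: [1.2, 0.6, -1.0]
opening: 0.043
[ 0.99939122 -0.03487287  0.00103189]
```

```bash
python3 -m creep '[[0,0,-0.01,0,-0.5],[0,0,-0.01,0,-0.5],[0,0,0,0,-0.5],[0,0,0,0,-0.5],[0,0,0,0,-0.5]]' 
python3 -m creep '[[0.0015,0,0,0,-0.5],[0.0015,0,0,0,-0.5],[0,0,0,0,-0.5],[0,0,0,0,-0.5],[0,0,0,0,-0.5]]'
python3 -m creep '[[0.0015,0,0,0,-0.5],[0.0015,0,0,0,-0.5],[0,0,0,0,-0.5],[0,0,0,0,-0.5],[0,0,0,0,-0.5]]'
```

```text
clock: 24.95
eef_pos: [0.6504, -0.0319, 0.1291]
eef_rot: [-1.192, 1.234, -1.235]
wrist_force: [0.1, 0.4, -0.5]
opening: 0.0426
clock: 25.58
eef_pos: [0.6529, -0.0319, 0.1287]
eef_rot: [-1.193, 1.235, -1.235]
wrist_force: [0.3, 0.2, -1.6]
opening: 0.0424
clock: 26.2
eef_pos: [0.656, -0.0319, 0.1287]
eef_rot: [-1.192, 1.235, -1.235]
wrist_force: [-0.1, 0.2, -0.3]
opening: 0.0424
```

```bash
python3 -m creep '[[0.001,0,0,0,-0.5],[0.001,0,0,0,-0.5],[0,0,0,0,-0.5],[0,0,0,0,-0.5],[0,0,0,0,-0.5]]'
```

```text
clock: 26.82
eef_pos: [0.6563, -0.0319, 0.1285]
eef_rot: [-1.195, 1.238, -1.233]
wrist_force: [-4.3, -0.4, 2.6]
opening: 0.0424
```

Contact at 0.6563, close to the predicted 0.6557. I'll back off, lower, then tip as before.

```bash
python3 -m creep '[[-0.002,0,0,0,-0.5],[0,0,-0.002,0,-0.5],[0,0,-0.003,0,-0.5],[0,0,-0.002,0,-0.5],[0,0,0,0,-0.5]]' 
python3 -m creep '[[0,0,-0.002,0,-0.5],[0,0,-0.001,0,-0.5],[0,0,0,0,-0.5],[0,0,0,0,-0.5],[0,0,0,0,-0.5]]'
```

```text
clock: 27.45
eef_pos: [0.6561, -0.0319, 0.1213]
eef_rot: [-1.192, 1.235, -1.235]
wrist_force: [-1.8, -0.3, -2.9]
opening: 0.0423
clock: 28.08
eef_pos: [0.6561, -0.0319, 0.1187]
eef_rot: [-1.192, 1.235, -1.235]
wrist_force: [-0.6, 0.2, -1.9]
opening: 0.0421
```

```bash
python3 -m creep '[[0,0,-0.002,0,-0.5],[0,0,-0.001,0,-0.5],[0,0,0,0,-0.5],[0,0,0,0,-0.5],[0,0,0,0,-0.5]]'
python3 -m creep '[[0,0,0,0,0.0],[0,0,0,0,0.03],[-0.001,0,-0.0005,0,0.07],[-0.0013,0,-0.0005,0,0.11],[-0.0013,0,-0.0005,0,0.15]]' 20
python3 -m creep '[[-0.0013,0,-0.0005,0,0.19],[-0.0013,0,-0.0005,0,0.23],[-0.0013,0,-0.0005,0,0.27],[-0.0013,0,-0.0005,0,0.31],[-0.0013,0,0,0,0.35]]'
python3 -m creep '[[-0.0013,0,0,0,0.39],[-0.0013,0,0,0,0.43],[-0.0013,0,0,0,0.47],[-0.0013,0,0,0,0.51],[0,0,0,0,0.51]]'
python3 -c "
from h import *
vision.grab_frame('side');print(lm('blank_a_mid','side'),lm('knob','side'))"
```

```text
clock: 28.7
eef_pos: [0.6562, -0.0319, 0.1179]
eef_rot: [-1.192, 1.235, -1.235]
wrist_force: [-5.7, 0.9, 7.4]
opening: 0.0428
clock: 29.32
eef_pos: [0.6529, -0.0319, 0.1142]
eef_rot: [-1.192, 1.234, -1.235]
wrist_force: [1.3, 0.6, 1.0]
opening: 0.0495
clock: 29.95
eef_pos: [0.6451, -0.0319, 0.1117]
eef_rot: [-1.194, 1.236, -1.234]
wrist_force: [-1.0, -0.6, -0.2]
opening: 0.0578
clock: 30.58
eef_pos: [0.6407, -0.0319, 0.1124]
eef_rot: [-1.192, 1.235, -1.235]
wrist_force: [0.4, -0.5, 0.3]
opening: 0.0645
[(0.81, [0.6473, -0.1266, 0.1086]), (0.49, [0.6651, -0.1736, 0.0762])] [(0.49, [0.6531, -0.0297, 0.1078])]
```

```bash
python3 -m creep '[[0,0,0.03,0,0.51],[0,0,0.04,0,0.51],[0,0,0.05,0,0.51],[0.004,0.03,0,0,-1],[0.005,0.035,0,0,-1]]'
python3 -m creep '[[0.005,0.04,0,0,-1],[0.007,0.038,0,0,-1],[0,0,-0.02,0,-1],[0,0,-0.02,0,-1],[0,0,0,0,-1]]'
python3 - <<'E'
from h import *
im,d=vision.grab_frame('side');print(lm('blank_a_mid','side'),lm('knob','side'),lm('pad','side'))
cv2.imwrite("pics/11.png",cv2.resize(im[130:280,280:430],(600,600)))
im,d=vision.grab_frame('wrist');P=cloud('wrist',d,(im[:,:,2]>90)&(im[:,:,1]<50)&(im[:,:,0]<50))
P=P[(abs(P[:,0]-.665)<.05)&(abs(P[:,1]-.11)<.05)&(P[:,2]>.115)];print(len(P),P.min(0),P.max(0),P.mean(0))
E
```

```text
clock: 31.35
eef_pos: [0.6506, 0.0324, 0.2339]
eef_rot: [-1.189, 1.235, -1.238]
wrist_force: [-0.5, 0.9, -0.4]
opening: 0.0288
clock: 31.98
eef_pos: [0.6595, 0.108, 0.1885]
eef_rot: [-1.198, 1.24, -1.236]
wrist_force: [-0.7, 0.1, 0.0]
opening: -0.0003
[(0.84, [0.6467, -0.1274, 0.1084])] [(0.78, [0.6369, 0.0365, 0.1488])] [(0.68, [0.6638, 0.1087, 0.1414])]
3035 [0.64464745 0.06057144 0.11500256] [0.70019866 0.12931009 0.14933226] [0.66288553 0.10718466 0.13939123]
```

View pics/11.png

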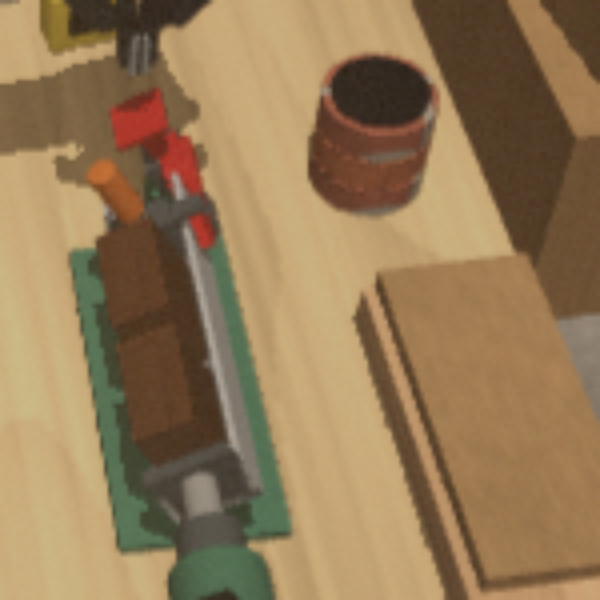

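```bash
python3 -m creep '[[0.003,0,-0.02,0,-1],[0,0,-0.015,0,-1],[0,0,-0.005,0,-1],[0,0,0,0,-1],[0,0,0,0,-1]]'
python3 -m creep '[[0,0,-0.005,0,-1],[0,0,-0.005,0,-1],[0,0,-0.003,0,-1],[0,0,0,0,-1],[0,0,0,0,-1]]'
python3 -c "
from h import *
vision.grab_frame('side');print(lm('knob','side'),lm('pad','side'),lm('blank_a_mid','side'))"
```

```text
clock: 32.85
eef_pos: [0.6651, 0.1113, 0.1527]
eef_rot: [-1.192, 1.234, -1.235]
wrist_force: [0.2, -0.0, 0.1]
opening: 0.0004
clock: 33.48
eef_pos: [0.6666, 0.1113, 0.1414]
eef_rot: [-1.188, 1.232, -1.237]
wrist_force: [0.8, 0.2, 5.9]
opening: -0.0
[(0.76, [0.6346, 0.0344, 0.1517]), (0.68, [0.6518, -0.0306, 0.1063])] [(0.6, [0.6655, 0.1086, 0.1402])] [(0.67, [0.6457, -0.1239, 0.1063])]
```

```bash
python3 -m creep '[[0,0,-0.003,0,-1],[0,0,-0.003,0,-1],[0,0,0,0,-1],[0,0,0,0,-1],[0,0,0,0,-1]]'
python3 -c "
from h import *
vision.grab_frame('side');print(lm('knob','side'),lm('pad','side'),lm('blank_a_mid','side'))"
```

```text
clock: 34.3
eef_pos: [0.6644, 0.1112, 0.1335]
eef_rot: [-1.193, 1.235, -1.235]
wrist_force: [-0.8, -1.0, 4.5]
opening: 0.0002
[(0.65, [0.6327, 0.0002, 0.1465])] [(0.5, [0.6722, 0.11, 0.1318])] [(0.78, [0.6456, -0.135, 0.1065])]
```

```bash
python3 -m creep '[[0,0,0.02,0,-1],[0,0,0.04,0,-1],[0,0.03,0.05,0,-1],[0,0.03,0.03,0,-1],[0,0.02,0,0,-1]]'
python3 -m creep '[[0,0,0,0,-1],[0,0,0,0,-1],[0,0,0,0,-1],[0,0,0,0,-1],[0,0,0,0,-1]]'
python3 - <<'E'
from h import *
im,d=vision.grab_frame('side');print(lm('blank_a_mid','side'),lm('knob','side'),lm('pad','side'),lm('stop','side'))
cv2.imwrite("pics/12.png",cv2.resize(im[130:280,280:430],(600,600)))
im,d=vision.grab_frame('scene');print(lm('knob','scene'),lm('pad','scene'),lm('jar','scene'),lm('sander','scene'))
E
```

```text
clock: 35.12
eef_pos: [0.6666, 0.1941, 0.2782]
eef_rot: [-1.185, 1.229, -1.235]
wrist_force: [-0.2, -0.1, 0.3]
opening: -0.0001
clock: 35.75
eef_pos: [0.6648, 0.1904, 0.273]
eef_rot: [-1.193, 1.236, -1.236]
wrist_force: [-0.1, 0.5, 0.3]
opening: 0.0
[(0.58, [0.6465, -0.1366, 0.1064])] [(0.53, [0.6339, 0.0011, 0.1498]), (0.36, [0.63, -0.4695, -0.001])] [(0.56, [0.6633, 0.1098, 0.1422])] [(0.75, [0.6648, -0.173, 0.079])]
[(0.83, [0.631, -0.0009, 0.1435])] [(0.78, [0.6619, 0.1144, 0.1402])] [(0.61, [0.4, 0.2444, 0.0038])] [(0.57, [0.4002, -0.2402, -0.0028]), (0.5, [0.6443, -0.1352, 0.1051])]
```

View pics/12.png

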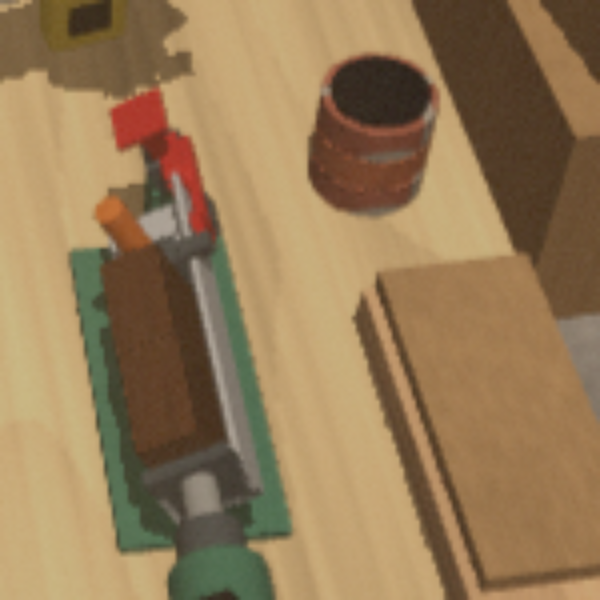

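Both blanks are tight between the stop and the follower (blanks at about (170,360), knob at (120,220)), and the pad is up. Handing in.

```bash
python3 -c "
from rig import bot
print(bot.hand_in())"
```

```text
the job is handed in; nothing more can be done
None
```

I loaded the machine and handed the job in at about 36 s of robot time; no verdict was reported.

- **Follower:** I gripped the orange knob, pulled it back about 0.2 m and let go. The cameras showed it caught at about 0.195 m.
- **Blanks:** The tool can only turn about the vertical. So I lowered each blank upright until it touched the channel wall, then opened the fingers slowly so that it tipped into its seat against them.
- **Release:** Pressing the red pad freed the follower, which closed up on the blanks.

**Last checks:**
- The side picture shows both blanks seated end to end with no visible gap, against the stop.
- The knob was at y ≈ 0.000, which puts the follower at about 0.160 m. The required range is 0.154 to 0.168 m.
- The pad was back at z ≈ 0.141, its starting height, and the arm was clear with about zero force on the wrist.
- The jar and sander had not moved beyond measuring error. I did not measure the mallet, driver, glue or tape again at the end, but the arm never went near them.
- The landmark network reported only one of the two blanks at the end. That the second one is seated rests on the picture and the follower travel.

No check failed or disagreed beyond the few millimetres of measuring error.

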